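Load the jar carrier and push it up into its dock

ROBOT

A 6-joint arm with a two-finger parallel gripper is mounted at the origin on a cart in front of the work surface, level with it; the furniture and walls round the work are solid. World frame = base frame: x ahead of the robot, y to its left, z up, the work surface at z = 0. Lengths are in m, angles in degrees, forces in N, time in s.
With the tool pointing down it reaches from about 0.375 to 0.75 m from the base axis. Payload 9 kg.
Tool frame: the origin (TCP) lies where the fingers leave the gripper's body, on its centre line; the fingertips stand 73 mm ahead of it and the grasp point (between the pads) lies 54 mm ahead of it (robot.tip_reach is the distance from the TCP to the fingertips, in m); z points along the fingers, y is the line along which they close (so a half turn about z gives the same grasp; the last joint's range is limited). The gripper opens to 85 mm and grips with 20 to 120 N. Pads are 22 mm wide; open, the fingers measure 114 mm over their backs; the gripper's body (76 mm by 85 mm) begins 54 mm behind the grasp point. The pads swing forward as they close: fully open they stand 13 mm farther back than shut.
Start: joints at [62.756, 5.964, 5.575, 89.605, 0, 77.527], TCP at [0.153, 0.58, 0.304] pointing down, gripper open.
Joint ranges: [-171.21, 171.21], [-48.23, 106.86], [-62.78, 66.21], [-105.2, 120.99], [-86.42, 89.51], [-180, 180]. Speed limits (degrees/s): [127.2, 127.2, 147.25, 180, 180, 180].

INTERFACE

Orientations are given as [roll, pitch, yaw] about the fixed x, y, z axes, in that order (R = Rz(yaw) Ry(pitch) Rx(roll)).
In Python, from plant import robot gives the robot as it stands. Calls block until the motion is done:
- robot.move_pose(position, orientation): joint-space move of the TCP to a pose.
- robot.line_to(position, vel=0.15, rotation=None, guard=None): straight line of the TCP; rotation=None keeps the orientation; vel is the mean speed in m/s. With guard (N) it stops when the force on the tool has changed by that much, and returns True; else False.
- robot.goto_joints(angles): joint-space move.
- robot.set_gripper(opening): finger opening in m; the grip force is fixed at half the most; returns when the fingers have stopped.
- robot.pause(seconds).
- robot.ik(position, orientation): joint angles nearest the present ones, or None.
- robot.observe(): the state.
- robot.grab_frame(name): name is "scene" or "top" or "wrist"; returns the picture (420x560x3 uint8, blue, green, red); there is no depth.
- robot.get_calibration(name): a dict with "vertical_fov" (degrees; the focal length in pixels is half the picture's height over the tangent of half this angle, whatever the lens; pixels are square), "cx", "cy" (the principal point, pixels), "rvec" (rotation vector, rad) and "tvec" (3), from world to camera coordinates, as OpenCV has them. Camera axes: x right, y down, z forward; pixel columns grow to the right and rows downward; lengths in m; the calibration is good to about 2 mm. A picture is of the moment at which its call begins: read the wrist's pose just before it. get_calibration takes no time and is no camera call; for the wrist camera it gives the pose at the moment of the call.
A pose or a line that the arm cannot do raises robot.IKError and nothing moves.
- robot.job_done(): hands the job in; it is judged then, once.
The state is a dict: "time": time; "q": joint angles; "qvel": joint speeds; "joint_torque": joint torques, N m; "tool_pos": TCP position; "tcp_rot": TCP orientation; "ft_force": force on the tool from outside, world axes, zero at the start; "torque": the same for the moment, N m; "gripper_width": finger opening in m; "gripper_force": force on a finger pad.
Only numpy, scipy, OpenCV 4.12 (cv2) and the standard library are available. Lean on these libraries where they do the work, as an engineer would, in place of code of your own. Each camera call takes 0.05 s, during which the arm holds its last target. There are 200 camera calls.

TASK

While the blue carrier stands on the bench in front of the ramp, stand every white-capped sample jar upright in it, one to a cell, and press each jar's cap fully home so that no red band shows. Then push the loaded carrier up the ramp, without lifting it, until its rear edge drops behind the yellow lip and it sits flat in the dock's pan. Leave the timer and the tape roll where they are.

Things in the scene. Friction and masses are not known exactly. Their poses are not given: they have to be found in the camera images.
- dock: Fixed aluminium dock: ramp, lip, pan. Origin: middle of the ramp's upper end, at bench level; x points level up the ramp, y to the left. Ramp 298 mm wide, from bench level at x=-110 to 33 high at x=4 (the crest). Side cheeks 52 high, inner faces at y=+-149, from x=-60 to the back stop; in front of them guides flare out to y=+-177 at x=-110.
- dock_pan (a point): Middle of the dock's flat grey pan, on its surface, 26 mm above the bench; axes as the dock's. In the dock's x the pan runs from 6 (behind the yellow lip, whose top is 33 above the bench and 7 above the pan) to 96 (a back stop 52 high). As the pushed carrier's weight passes the crest it tips forward onto the pan and its rear end and roller swing up about 30 mm.
- carrier: Loose blue jar carrier, 0.42 kg, 76 (x) by 237 mm (y), in front of the ramp. Origin: on its underside, midway between the two middle cells; x points forwards, roughly up the ramp. Four open cells at x=0, y=-87, -29, 29, 87, each 52 (x) by 52 (y), floor 4 up; dividers 28, front and rear walls 30 high (outer faces x=41, -35), end walls 46 high (outer faces y=+-118.5). Plastic friction.
- push_bar (a point): Centre of the carrier's yellow push roller, a bar 18 mm in diameter and 160 long along y that spins freely between two brackets at y=+-86 (82 to 90), behind the cells. It lies at x=-80, z=26 in the carrier's frame, so its rear face at x=-89 and its underside 17 up, 36 mm clear behind the rear wall: pushed there, the gripper stays clear of the jars.
- jar_1_mid (a point): Sample jar, clear round body 44 diameter up to 56 above its foot, white ribbed cap 40 diameter on top; 80 tall with the cap home, 88 with the cap fully raised; about 0.1 kg. This point is on its axis 40 above its foot; z is up along the axis. May be absent.
- jar_1_cap (a joint): How far that jar's cap stands up from home, in m: 0 is fully home, 0.008 the most; the cap cannot come off and does not turn. The cap's top is 40 mm plus this value above the jar's mid point. 5 N of friction; it stays where left; a red band shows below a raised cap.
- jar_2_mid (a point): Sample jar, clear round body 44 diameter up to 56 above its foot, white ribbed cap 40 diameter on top; 80 tall with the cap home, 88 with the cap fully raised; about 0.1 kg. This point is on its axis 40 above its foot; z is up along the axis. May be absent.
- jar_2_cap (a joint): How far that jar's cap stands up from home, in m: 0 is fully home, 0.008 the most; the cap cannot come off and does not turn. The cap's top is 40 mm plus this value above the jar's mid point. 5 N of friction; it stays where left; a red band shows below a raised cap.
- jar_3_mid (a point): Sample jar, clear round body 44 diameter up to 56 above its foot, white ribbed cap 40 diameter on top; 80 tall with the cap home, 88 with the cap fully raised; about 0.1 kg. This point is on its axis 40 above its foot; z is up along the axis. May be absent.
- jar_3_cap (a joint): How far that jar's cap stands up from home, in m: 0 is fully home, 0.008 the most; the cap cannot come off and does not turn. The cap's top is 40 mm plus this value above the jar's mid point. 5 N of friction; it stays where left; a red band shows below a raised cap.
- jar_4_mid (a point): Sample jar, clear round body 44 diameter up to 56 above its foot, white ribbed cap 40 diameter on top; 80 tall with the cap home, 88 with the cap fully raised; about 0.1 kg. This point is on its axis 40 above its foot; z is up along the axis. May be absent.
- jar_4_cap (a joint): How far that jar's cap stands up from home, in m: 0 is fully home, 0.008 the most; the cap cannot come off and does not turn. The cap's top is 40 mm plus this value above the jar's mid point. 5 N of friction; it stays where left; a red band shows below a raised cap.
- timer: Bystander: white desk timer, 72 x 66 x 18, lying loose among the jars; origin at the centre of its underside.
- tape_roll: Bystander: roll of beige tape, 96 across, 25 high, lying loose on the right of the bench; origin at the centre of its underside.
Things that resemble listed ones, but are neither listed nor needed, are in the scene too. Leave any pink look-alike of the part that bears jar_4_mid alone.

How it is judged:
By the outcome, as a careful person would: the job done as asked, in the order asked, and still so for the second after the job is handed in, with the robot touching nothing.
Of jar_1, jar_2, jar_3, jar_4 only 3 to 4 are there at a start; the rules pass over those that are not, and their reading is None.
At some moment in a run one of carrier may be knocked a few centimetres aside while the robot is not near it.
It also fails if it takes over 210 s, if anything falls off the work surface, if the arm or the gripper's body presses on something with over 40 N, if the wrist force passes 120 N, or if a joint passes its speed limit or range.

## Working session

There is one attempt and no reset: what is moved stays moved. The work goes in short steps, each a Python script; the robot and the scene stay as the last script left them, time stands still between calls to the robot, and variables do not carry over. Pictures are saved under pics/ and viewed, at most 14 in all, crops included, and the job is handed in when it is done.

```bash
ls; mkdir -p pics; cat > h.py <<'E'
import numpy as np, cv2
from plant import robot
def cal(n):
    c=robot.get_calibration(n); R=cv2.Rodrigues(np.array(c["rvec"],float))[0]; t=np.array(c["tvec"],float).ravel()
    return 210/np.tan(np.radians(c["vertical_fov"]/2)),c["cx"],c["cy"],R,t
def ray(c,u,v,z):
    f,cx,cy,R,t=c; d=R.T@np.array([(u-cx)/f,(v-cy)/f,1.]); o=-R.T@t
    return o+d*(z-o[2])/d[2]
def proj(c,p):
    f,cx,cy,R,t=c; q=R@np.array(p,float)+t; return np.array([f*q[0]/q[2]+cx,f*q[1]/q[2]+cy])
def snap(n,name):
    c=cal(n); im=robot.grab_frame(n); cv2.imwrite(f"pics/{name}.png",im); return im,c
E
python3 - <<'E'
from h import *
for n in("scene","top"):
    im,c=snap(n,n+"0"); print(n,c[0],-c[3].T@c[4],robot.get_calibration(n).keys())
print(robot.observe())
E
```

```text
pics
scene 455.590692353704 [ 0.01503037 -0.75389012  0.95690327] dict_keys(['vertical_fov', 'cx', 'cy', 'rvec', 'tvec'])
top 469.08394174028825 [ 0.47322814 -0.01360458  1.58580885] dict_keys(['vertical_fov', 'cx', 'cy', 'rvec', 'tvec'])
{'time': 0.1, 'q': array([ 6.27558822e+01,  5.99675707e+00,  5.53135848e+00,  8.96051066e+01,
       -1.23683190e-03,  7.75264396e+01]), 'qvel': array([ 0.01610159, -0.13740988,  0.09637338,  0.16445511, -0.04383147,
        0.01341153]), 'joint_torque': array([ 6.13599579e-03, -5.58212721e+01,  5.04717636e+01,  1.30043447e-02,
       -2.52956097e-04,  1.00137140e-05]), 'tool_pos': array([0.15286552, 0.57997453, 0.30318259]), 'tcp_rot': array([-1.79930892e+02, -1.40207171e-02,  1.65229435e+02]), 'ft_force': array([0.27116118, 0.78553685, 0.25781304]), 'torque': array([-0.01789228,  0.00154372,  0.01180083]), 'gripper_force': 0.0, 'gripper_width': 0.08559356089727599}
```

View pics/top0.png

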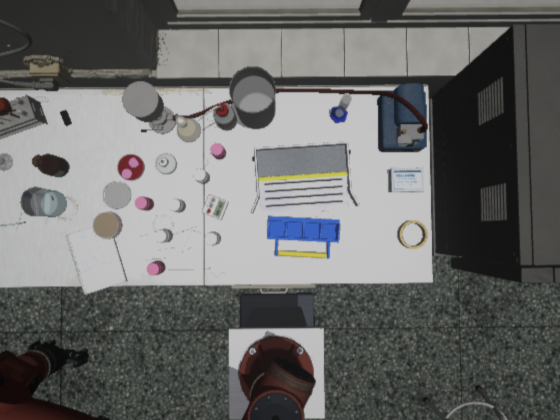

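View pics/scene0.png

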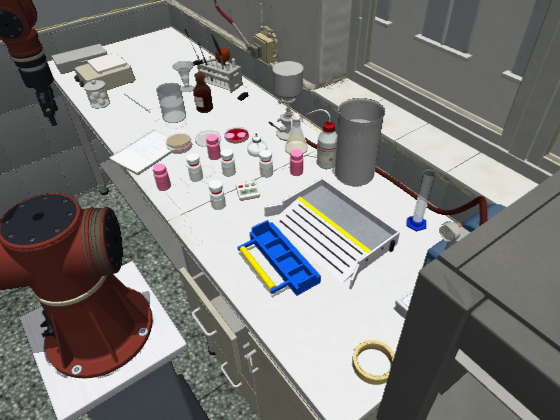

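Candidates for white-capped jars, by top-view pixel:
- White caps at (201,176), (178,205), (164,236) and (212,238).
- Look-alikes: pink caps at (217,150), (143,203), (155,268) and (130,165), plus a white stoppered flask at (166,162).

I'll check these in a close crop.

```bash
python3 - <<'E'
import cv2,numpy as np
t=cv2.imread("pics/top0.png")[140:290,120:360]; s=cv2.imread("pics/scene0.png")[130:300,145:345]
a=cv2.resize(t,(800,500),interpolation=cv2.INTER_CUBIC); cv2.imwrite("pics/c1.png",a)
cv2.imwrite("pics/c2.png",cv2.resize(s,(700,595),interpolation=cv2.INTER_CUBIC))
E
```

```text
(no output)
```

View pics/c1.png

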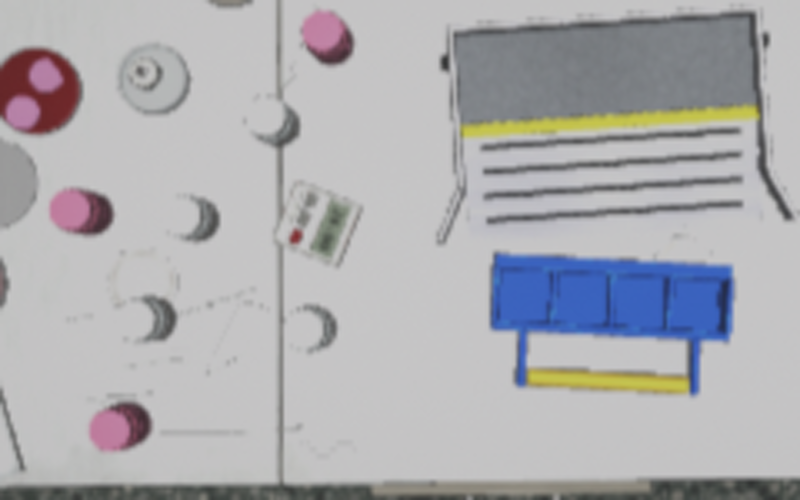

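View pics/c2.png

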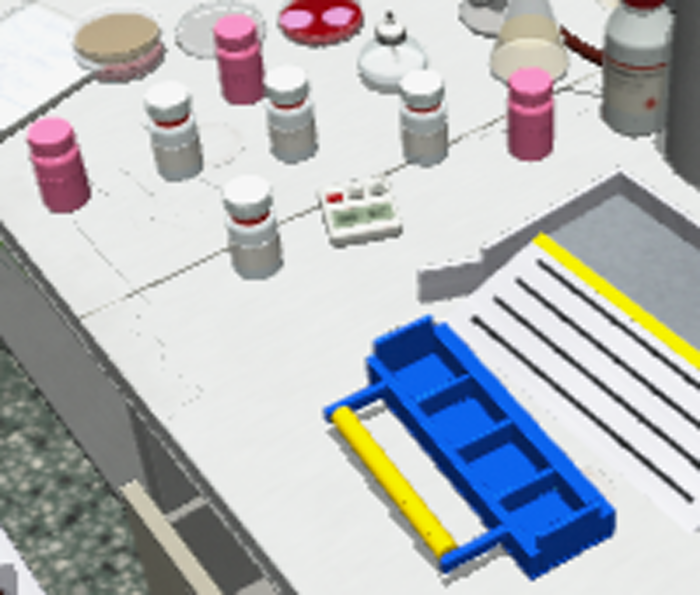

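The crops show four upright white-capped jars, all with red bands. At c1 pixels they are A (266,115), B (188,216), C (138,320) and D (310,328). The empty carrier is in front of the ramp, and the timer is at (318,225). Next I'll measure them with both cameras.

```bash
python3 - <<'E'
from h import *
T=cal("top");S=cal("scene")
def top(p,z): return ray(T,p[0]/(10/3)+120-.35,p[1]/(10/3)+140-.35,z)
def sc(p,z): return ray(S,p[0]/3.5+145-.35,p[1]/3.5+130-.35,z)
for n,a,b in(("A",(266,115),(422,79)),("B",(188,216),(289,77)),("C",(138,320),(167,93)),("D",(310,328),(248,188))):
    print(n,top(a,.086).round(3),sc(b,.086).round(3))
print("timer",top((318,225),.018).round(3))
for k,p,z in(("carTL",(495,254),.046),("carTR",(732,266),.046),("carBR",(728,340),.046),("carBL",(492,328),.046),("barL",(527,377),.035),("barR",(690,384),.035),("lipL",(462,130),.033),("lipR",(759,112),.033),("panBL",(452,31),.052),("panBR",(755,13),.052)):
    print(k,top(p,z).round(3))
E
```

```text
A [0.659 0.238 0.086] [0.659 0.244 0.086]
B [0.563 0.313 0.086] [0.565 0.322 0.086]
C [0.463 0.361 0.086] [0.464 0.371 0.086]
D [0.454 0.196 0.086] [0.454 0.209 0.086]
timer [0.556 0.197 0.018]
carTL [0.524 0.019 0.046]
carTR [ 0.51  -0.214  0.046]
carBR [ 0.437 -0.209  0.046]
carBL [0.452 0.023 0.046]
barL [ 0.403 -0.011  0.035]
barR [ 0.394 -0.172  0.035]
lipL [0.649 0.051 0.033]
lipR [ 0.664 -0.245  0.033]
panBL [0.745 0.06  0.052]
panBR [ 0.76  -0.24   0.052]
```

```bash
cat >> h.py <<'E'
from scipy.optimize import minimize
# carrier pose from the top camera: silhouette hull IoU
MP=[(x,y,z) for x,zz in((41,(0,30)),(-35,(0,30))) for y in(-118.5,118.5) for z in zz]
MP+=[(x,y,46) for x in(41,-35) for y in(-118.5,118.5)]+[(-80+9*c,y,26+9*s) for y in(-90,90) for c,s in((-1,0),(-.7,.7),(0,1),(-.7,-.7))]
MP=np.array(MP)/1000
def carrier_fit(im,c,g=(.478,-.095,-3.4)):
    hsv=cv2.cvtColor(im,cv2.COLOR_BGR2HSV)
    b=cv2.inRange(hsv,(105,140,60),(125,255,255)); y=cv2.inRange(hsv,(20,130,90),(35,255,255))
    m=np.zeros_like(b); roi=(slice(200,275),slice(230,380)); m[roi]=(b|y)[roi]
    n,l,st,_=cv2.connectedComponentsWithStats(cv2.dilate(m,np.ones((3,3))))
    k=1+np.argmax(st[1:,4]); pts=np.argwhere((l==k)&(m>0))[:,::-1].astype(np.float32)
    K=8
    def fill(p):
        a=np.zeros((75*K,150*K),np.uint8); h=cv2.convexHull(((p-[230,200]+.5)*K).astype(np.float32)); cv2.fillConvexPoly(a,h.astype(np.int32),1); return a
    A=cv2.dilate(fill(pts),np.ones((K,K)))
    def cost(v):
        t=np.radians(v[2]*10); R=np.array([[np.cos(t),-np.sin(t),0],[np.sin(t),np.cos(t),0],[0,0,1]])
        B=fill(np.array([proj(c,R@p+[v[0]/10,v[1]/10,0]) for p in MP]))
        return 1-(A&B).sum()/(A|B).sum()
    r=minimize(cost,[g[0]*10,g[1]*10,g[2]/10],method="Nelder-Mead",options=dict(initial_simplex=np.array([g[0]*10,g[1]*10,g[2]/10])+np.array([[0,0,0],[.15,0,0],[0,.15,0],[0,0,.4]]),xatol=1e-3,fatol=1e-4))
    return np.array([r.x[0]/10,r.x[1]/10,r.x[2]*10]),r.fun
E
python3 - <<'E'
from h import *
im=cv2.imread("pics/top0.png"); print(carrier_fit(im,cal("top")))
robot.move_pose([.52,.28,.33],[180,0,90])
im,c=snap("wrist","w1"); print(robot.observe()["tool_pos"],robot.observe()["time"],-c[3].T@c[4],c[3][2])
for n,p in dict(A=(.659,.244),B=(.565,.322),C=(.464,.371),D=(.454,.209)).items(): print(n,proj(c,[*p,.086]))
E
```

```text
(array([ 0.47725245, -0.09428943, -3.90234031]), np.float64(0.04249805200427115))
[0.51942097 0.28093021 0.32999821] 1.8833 [0.5193211  0.35665506 0.3993135 ] [ 6.58593333e-04 -3.01726191e-01 -9.53394395e-01]
A [404.73919167 221.62590445]
B [324.01660961 150.9596157 ]
C [224.34738194 100.71478313]
D [223.47402194 249.95615507]
```

View pics/w1.png

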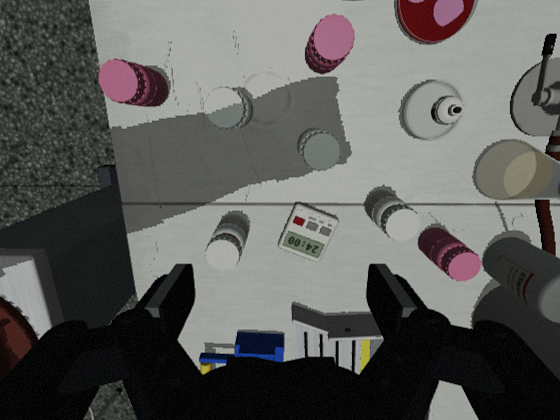

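The wrist view shows cap tops at A (401,225), B (320,150), C (226,107) and D (222,253). The pink jar next to A has its top at (462,263). The timer is at (310,230).

```bash
python3 - <<'E'
from h import *
c=cal("wrist")
for n,u in dict(A=(402,224),B=(320,150),C=(226,107),D=(222,253),pinkA=(463,264),pinkB=(333,37),pinkC=(119,80)).items(): print(n,ray(c,*u,.086).round(4))
E
```

```text
A [0.6563 0.2413 0.086 ]
B [0.5607 0.3231 0.086 ]
C [0.4653 0.3652 0.086 ]
D [0.4521 0.2052 0.086 ]
pinkA [0.7341 0.1914 0.086 ]
pinkB [0.5685 0.4271 0.086 ]
pinkC [0.3627 0.3898 0.086 ]
```

```bash
cat >> h.py <<'E'
def cpose():
    im,c=snap("top","t_last"); return carrier_fit(im,c)
def pick(x,y):
    robot.set_gripper(.072)
    robot.move_pose([x,y,.24],[180,0,0]); robot.line_to([x,y,.103],.12)
    robot.set_gripper(.040); robot.set_gripper(.072)
    robot.line_to([x,y,.103],.1,rotation=[180,0,90])
    robot.set_gripper(.036); w=robot.observe()["gripper_width"]
    robot.line_to([x,y,.24],.15)
    print("picked width",round(w,4),round(robot.observe()["gripper_width"],4))
def cell(cp,yl,xl=0):
    t=np.radians(cp[2]); return np.array([cp[0]+xl*np.cos(t)-yl*np.sin(t),cp[1]+xl*np.sin(t)+yl*np.cos(t)])
def place(cp,yl):
    p=cell(cp,yl); o=[180,0,90+cp[2]]
    robot.move_pose([*p,.24],o); robot.pause(.2); robot.line_to([*p,.145],.15)
    g=robot.line_to([*p,.1075],.04,guard=8); print("guard",g,robot.observe()["tool_pos"].round(4),p)
    return g
def release():
    robot.set_gripper(.060); p=robot.observe()["tool_pos"]; robot.line_to([p[0],p[1],.25],.15)
E
python3 - <<'E'
from h import *
pick(.4525,.2065)
cp,e=cpose(); print(cp,e)
cp[2]=max(cp[2],-6)
if e<.06 :
    g=place(cp,-.087)
    snap("wrist","w2"); 
print(robot.observe()["time"],robot.observe()["ft_force"])
E
```

```text
Traceback (most recent call last):
  File "h.py", line 40, in pick
    robot.line_to([x,y,.103],.1,rotation=[180,0,90])
    ~~~~~~~~~~~~~^^^^^^^^^^^^^^^^^^^^^^^^^^^^^^^^^^^
plant.IKError: the arm cannot follow that straight line within its joint ranges
```

```bash
sed -i 's/\[x,y,.24\],\[180,0,0\]/[x,y,.24],[180,0,180]/' h.py
python3 - <<'E'
from h import *
robot.line_to([.4525,.2065,.24],.15)
pick(.4525,.2065)
cp,e=cpose(); print(cp,e)
if e<.06 :
    g=place(cp,-.087)
    snap("wrist","w2"); 
print(robot.observe()["time"],robot.observe()["ft_force"])
E
```

```text
picked width 0.0422 0.0418
[ 0.47725245 -0.09428943 -3.90234031] 0.04319067270785837
guard True [ 0.471  -0.1808  0.1074] [ 0.47133158 -0.18108772]
20.8333 [-0.05377575 -0.02234917  5.90388961]
```

View pics/w2.png

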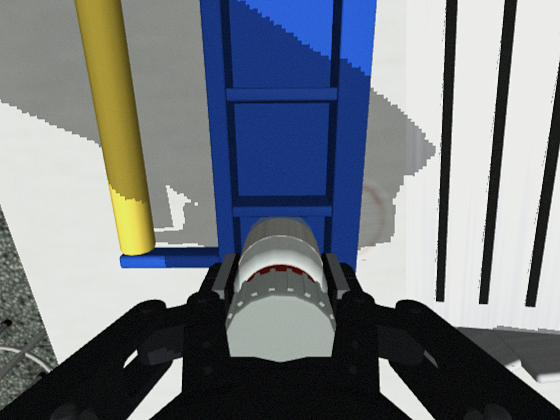

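The wrist view shows the first jar standing in the right end cell with its red band visible (282,270), and the guard stopped it at floor height. Next come the others.

```bash
python3 - <<'E'
from h import *
release()
for (x,y),yl in (((.4645,.367),-.029),((.562,.3226),.029),((.657,.2425),.087)):
    pick(x,y)
    cp,e=cpose(); print(cp,e)
    if e>.07 or robot.observe()["gripper_width"]<.039: print("STOP");break
    g=place(cp,yl); z=robot.observe()["tool_pos"][2]
    if z>.110: print("HIGH");break
    release()
print(robot.observe()["time"])
snap("wrist","w3")
E
```

```text
picked width 0.0421 0.042
[ 0.47725245 -0.09428943 -3.90234031] 0.04524544746183368
guard True [ 0.4749 -0.123   0.1074] [ 0.47527883 -0.12322219]
picked width 0.042 0.042
[ 0.47648548 -0.09451931 -3.66429117] 0.046024718154162314
guard True [ 0.478  -0.0649  0.1073] [ 0.47833888 -0.0655786 ]
picked width 0.0423 0.0421
[ 0.4773511  -0.09010403 -3.69371925] 0.04659583068660855
guard True [ 0.4826 -0.0032  0.1074] [ 0.4829559  -0.00328476]
58.275
```

```bash
python3 - <<'E'
from h import *
robot.move_pose([.5,.25,.3],[180,0,90]); robot.set_gripper(0)
print(cpose(),robot.tip_reach)
im,c=snap("scene","s4")
t=cv2.imread("pics/t_last.png")[140:280,190:400]
a=cv2.resize(t,(600,400),interpolation=cv2.INTER_CUBIC); b=cv2.resize(im[190:330,205:415],(600,400),interpolation=cv2.INTER_CUBIC)
cv2.imwrite("pics/m4.png",cv2.resize(np.vstack([a,b]),(450,600)))
E
```

```text
(array([ 0.4773511 , -0.09010403, -3.69371925]), np.float64(0.04659583068660855)) 0.0726
```

View pics/m4.png

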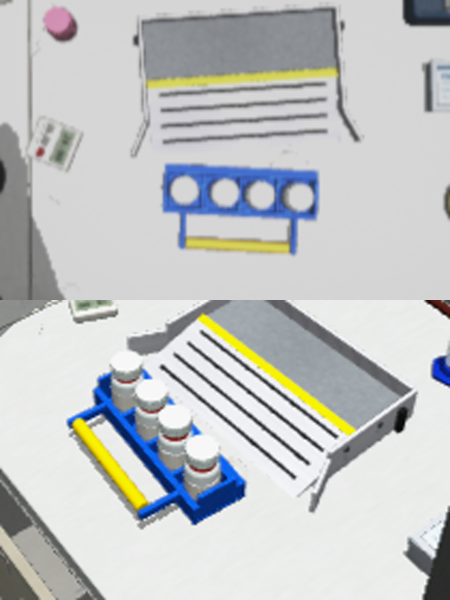

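Both views show all four jars upright, one per cell, with red bands showing. Next I'll press the caps.

```bash
python3 - <<'E'
from h import *
o=[180,0,86.3]
for x,y in((.482,-.003),(.478,-.063),(.475,-.120),(.471,-.178)):
    robot.move_pose([x,y,.195],o); robot.line_to([x,y,.172],.1); robot.pause(.2)
    g=robot.line_to([x,y,.150],.02,guard=22); s=robot.observe(); print(g,s["tool_pos"].round(4),s["ft_force"].round(1))
    robot.line_to([x,y,.195],.1)
robot.move_pose([.5,.25,.3],[180,0,90])
print(cpose(),robot.observe()["time"])
im,c=snap("scene","s5"); t=cv2.imread("pics/t_last.png")
cv2.imwrite("pics/m5.png",np.hstack([cv2.resize(im[220:310,230:330],(400,360),interpolation=cv2.INTER_CUBIC),cv2.resize(t[190:280,240:340],(400,360),interpolation=cv2.INTER_CUBIC)]))
E
```

```text
True [ 0.4825 -0.0031  0.1567] [-2.8  0.8  8.5]
True [ 0.4785 -0.0632  0.1567] [-1.8  0.6  7.5]
True [ 0.4756 -0.1203  0.1567] [-0.9  0.5  9.3]
True [ 0.4715 -0.1784  0.1567] [-1.8  1.6  8. ]
(array([ 0.4773511 , -0.09010403, -3.69371925]), np.float64(0.04659583068660855)) 71.5083
```

View pics/m5.png

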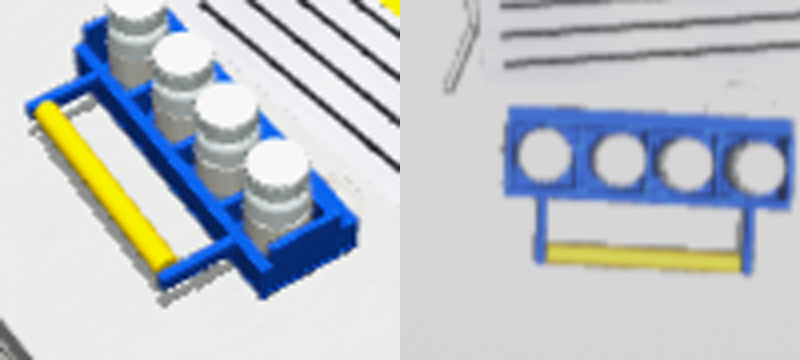

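Caps are all home: the tip stopped at 84 mm each time and no red shows. Next I'll drop the open fingers behind the roller, touch the bench to find the tip height, and square the carrier with a first short push.

```bash
cat >> h.py <<'E'
DO=np.array([.6575,-.0965]); DY=2.9
def dock(x,y):
    t=np.radians(DY); return DO+np.array([x*np.cos(t)-y*np.sin(t),x*np.sin(t)+y*np.cos(t)])
def todock(p):
    t=np.radians(DY); d=np.array(p)-DO; return np.array([d[0]*np.cos(t)+d[1]*np.sin(t),-d[0]*np.sin(t)+d[1]*np.cos(t)])
E
python3 - <<'E'
from h import *
cp,_=cpose(); r=todock(cell(cp,0,-.080)); print("carrier dock",todock(cp[:2]),"roller",r)
o=[180,0,180+DY]; p=dock(r[0]-.030,r[1]); print(p,np.hypot(*p))
for dx in(.030,.026):
  for z in(.2,.075): 
    q=dock(r[0]-dx,r[1]); print(dx,z,robot.ik([*q,z],o))
E
```

```text
carrier dock [-0.1795946   0.01550204] roller [-0.25906543  0.0246883 ]
[ 0.36755571 -0.08646798] 0.3775896071615937
0.03 0.2 [-33.31197176 -35.91074244 -40.62818523  85.28255721   0.
 -36.21197176]
0.03 0.075 [-33.31197176 -32.38253975 -51.42313714  70.95940262   0.
 -36.21197176]
0.026 0.2 [-32.93410086 -35.05541057 -40.07584899  84.97956157   0.
 -35.83410086]
0.026 0.075 [-32.93410086 -31.40687777 -50.77240532  70.63447245   0.
 -35.83410086]
```

```bash
python3 - <<'E'
from h import *
cp,_=cpose(); r=todock(cell(cp,0,-.080)); yl=.021; x0=r[0]-.030
o=[180,0,180+DY]
robot.set_gripper(.060)
robot.move_pose([*dock(x0,yl),.2],o); robot.line_to([*dock(x0,yl),.09],.12); robot.pause(.2)
g=robot.line_to([*dock(x0,yl),.058],.015,guard=5); zt=robot.observe()["tool_pos"][2]; print(g,"touch z",zt,robot.observe()["ft_force"])
robot.line_to([*dock(x0,yl),zt+.006],.05)
open("zt","w").write(str(zt))
print(robot.line_to([*dock(-.152-.100,yl),zt+.006],.03,guard=25),robot.observe()["ft_force"],robot.observe()["time"])
im,c=snap("top","t6"); print(carrier_fit(im,c,(.505,-.09,2.)))
s,_=snap("scene","s6"); 
cv2.imwrite("pics/m6.png",np.hstack([cv2.resize(im[140:290,230:380],(400,400)),cv2.resize(s[190:310,220:340],(400,400))]))
E
```

```text
True touch z 0.06750699704055158 [-0.87035249  0.90677268  6.16339021]
False [-4.77282498 -4.69591417 -0.66409908] 78.6833
(array([ 0.50507763, -0.0830502 ,  1.86852976]), np.float64(0.07417124602849678))
```

View pics/m6.png

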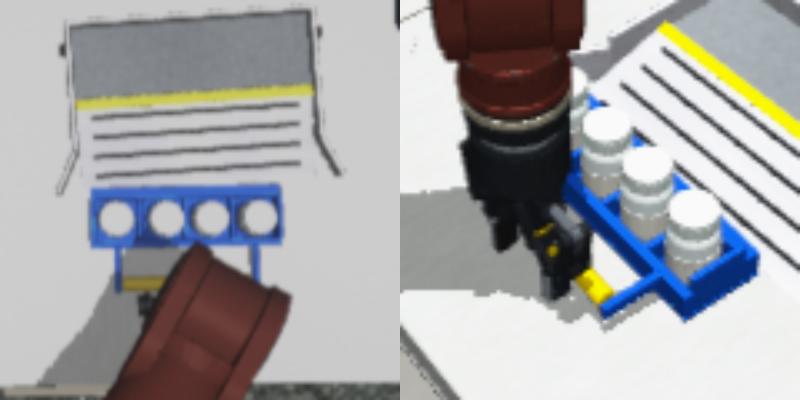

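The carrier is now squared to the dock at top-crop pixels (90–283, 215), slightly left of centre but within the cheeks. The fingers are on the roller. Now the push up the ramp.

```bash
python3 - <<'E'
from h import *
zt=float(open("zt").read()); yl=.021
for d,h in((-.110,.005),(-.075,.005),(-.050,.012),(-.025,.019),(0,.027),(.020,.033),(.034,.036),(.047,.036)):
    g=robot.line_to([*dock(d-.100,yl),zt+h],.04,guard=30); s=robot.observe(); print(d,g,s["ft_force"].round(1),s["tool_pos"].round(4))
    if g: break
print(s["time"]); robot.pause(.5)
im,c=snap("top","t7"); s,_=snap("scene","s7")
cv2.imwrite("pics/m7.png",np.hstack([cv2.resize(im[120:270,230:380],(400,400)),cv2.resize(s[160:310,240:390],(400,400))]))
E
```

```text
-0.11 False [-6.  -0.7 -0.1] [ 0.4455 -0.0857  0.0714]
-0.075 False [-9.8 -0.2 -0.5] [ 0.4796 -0.0837  0.0708]
-0.05 False [-8.5 -0.2 -0.3] [ 0.5048 -0.0825  0.0779]
-0.025 False [-7.6 -0.7 -0.4] [ 0.5297 -0.0813  0.0848]
0 False [-8.1 -0.7  0.1] [ 0.5548 -0.08    0.0928]
0.02 False [ 0.3  0.1 -0.5] [ 0.5768 -0.0795  0.1004]
0.034 False [-3.  -0.7 -0.6] [ 0.5905 -0.0788  0.1034]
0.047 False [-2.7  0.  -0.7] [ 0.6036 -0.0782  0.1036]
85.075
```

View pics/m7.png

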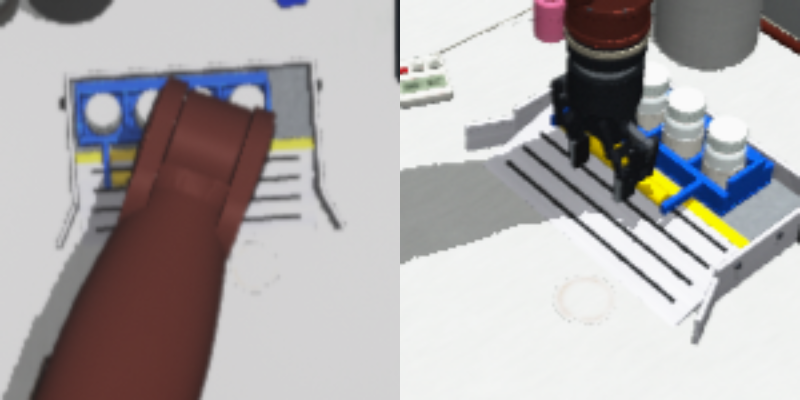

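The carrier looks to be in the pan. I'll nudge it a few millimetres further under a low guard, then back off and look.

```bash
python3 - <<'E'
from h import *
zt=float(open("zt").read()); yl=.021
print(robot.line_to([*dock(.0525-.1,yl),zt+.036],.02,guard=12),robot.observe()["ft_force"].round(1),robot.observe()["tool_pos"])
robot.line_to([*dock(-.08-.1,yl),zt+.045],.1); robot.line_to([*dock(-.08-.1,yl),.25],.15)
robot.move_pose([.35,.40,.3],[180,0,90])
im,c=snap("top","t8"); s,_=snap("scene","s8")
cv2.imwrite("pics/m8.png",np.hstack([cv2.resize(im[130:230,240:370],(400,308),interpolation=cv2.INTER_CUBIC),cv2.resize(s[170:270,265:395],(400,308),interpolation=cv2.INTER_CUBIC)]))
for k,p in dict(stopL=(.096,.12,.052),rearFlat=(-.035+.0525,0,.056),rollFlat=(-.08+.0525,.08,.052)).items(): print(k,proj(c,[*dock(*p[:2]),p[2]]).round(1))
E
```

```text
False [-5.8 -0.4  0. ] [ 0.60853821 -0.0778953   0.10308301]
stopL [264.8 148.1]
rearFlat [302.8 169.4]
rollFlat [279.2 184.7]
```

View pics/m8.png

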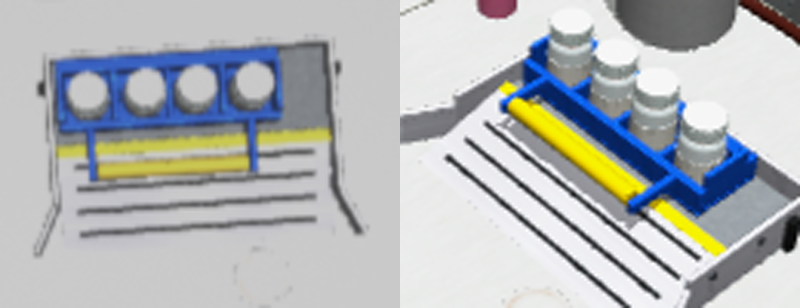

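The top crop shows the carrier against the left of the pan, with a grey strip between its rear wall (170,125) and the yellow lip. To confirm it sits flat, I'll overlay the flat-pose wireframe on the scene view.

```bash
python3 - <<'E'
from h import *
im=cv2.imread("pics/t8.png"); T=cal("top");S=cal("scene"); s=cv2.imread("pics/s8.png")
K=6; out=[]
base=cv2.resize(s[170:270,265:395],None,fx=K,fy=K,interpolation=cv2.INTER_CUBIC)
def wire(img,d,yl,pitch,col):
    P=np.radians(pitch)
    def W(x,y,z):   # pitch>0: rear up about front-bottom edge
        xx=x-.041; X=xx*np.cos(P)+z*np.sin(P)+.041; Z=-xx*np.sin(P)+z*np.cos(P)
        p=proj(S,[*dock(d+X,yl+y),.026+Z]); return tuple(int(v) for v in ((p-[265,170]+.5)*K))
    for a,b in (((-.035,-.1185,.046),(.041,-.1185,.046)),((-.035,-.1185,.0),(.041,-.1185,.0)),((-.035,-.1185,0),(-.035,-.1185,.046)),((.041,-.1185,0),(.041,-.1185,.046)),((-.035,.1185,.046),(.041,.1185,.046)),((-.035,-.1185,.03),(-.035,.1185,.03)),((-.08,-.08,.026),(-.08,.08,.026))):
        cv2.line(img,W(*a),W(*b),col,1)
wire(base,.0525,.021,0,(0,0,255)); wire(base,.0525,.021,5.3,(0,255,0))
cv2.imwrite("pics/m9.png",base)
E
```

```text
(no output)
```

View pics/m9.png

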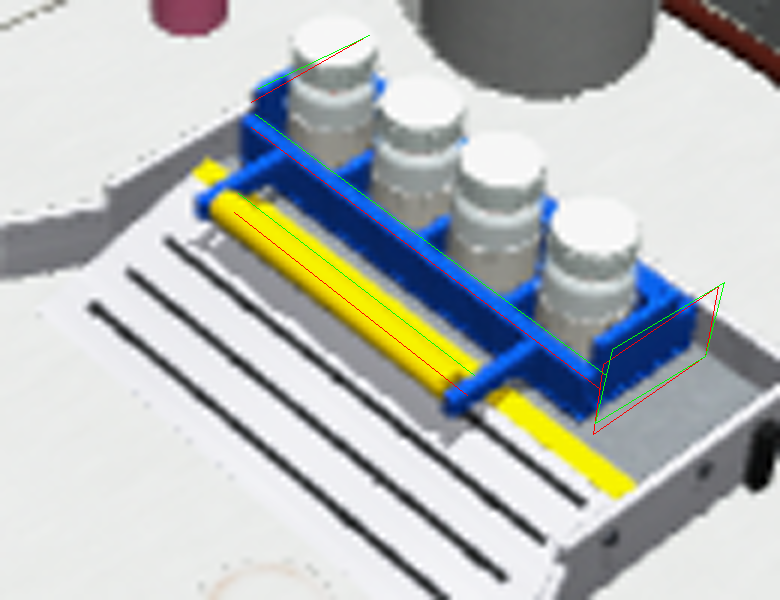

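The actual bottom edge of the end wall runs (585,420) to (690,345), a slope of −0.71. The flat model gives −0.68 and the perched one −0.58. The carrier is therefore flat behind the lip, with the jars upright and no red showing.

```bash
python3 -c "
from plant import robot
print(robot.job_done(),robot.observe()['time'])"
```

```text
the job is handed in; nothing more can be done
the job is handed in; nothing more can be done
```

I put all four white-capped jars in the carrier, pressed their caps home, and pushed the carrier up the ramp until it sat flat in the pan behind the lip; the job is handed in, and I made no contact with the timer or tape roll.

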